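Slide the blank under the drilling jig's bridge and trap it

ROBOT

A 6-joint arm with a two-finger parallel gripper is mounted at the origin on a cart in front of the work surface, level with it; the furniture and walls round the work are solid. World frame = base frame: x ahead of the robot, y to its left, z up, the work surface at z = 0. Lengths are in m, angles in rad, forces in N, time in s.
With the tool pointing down it reaches from about 0.35 to 0.925 m from the base axis. Payload 6.4 kg.
Tool frame: the origin (TCP) lies on the centre line of the jaws, within the pads' length; the fingertips stand 17 mm ahead of it and the grasp point (between the pads) lies 2 mm behind it; z points along the fingers, y is the line along which they close (so a half turn about z gives the same grasp; the last joint's range is limited). The gripper opens to 94 mm and grips with 3 to 60 N. Pads are 16 mm wide; open, the fingers measure 119 mm over their backs; the gripper's body (75 mm by 177 mm) begins 78 mm behind the grasp point.
Start: joints at [-1.284, 0.245, 1.558, -0, 1.339, -0.174], TCP at [0.289, -0.582, 0.222] pointing down, gripper open.
Joint ranges: [-3.13, 3.13], [-1.02, 2.26], [0.13, 2.54], [-0.95, 4.09], [0.21, 2.88], [-2.74, 2.74]. Speed limits (rad/s): [2.57, 2.57, 3.14, 3.14, 3.14, 3.14].

INTERFACE

Orientations are given as a unit quaternion [w, x, y, z].
In Python, from cell import r, cams, workorder gives the robot as it stands. The module is installed in compiled form; this text tells all that it offers.
- The arm moves only by the tool carry_out, never from a script. Its argument "steps" is a list of rows, each an object of numbers: "x", "y", "z": the shift along the tool's x, y, z in m; "rx", "ry", "rz": the turn, a rotation vector about the tool's x, y, z in rad. A call has 1 to 8 rows; each row is the pose to reach, as a shift and turn from the pose commanded when the call began, along the tool's axes at that moment; what a row does not reach only later rows make up. A row lasts 1/8 s, in which the tool goes at most 62.5 mm and 10.7 degrees, less where a joint would pass 70% of its speed; a pose out of reach is approached as far as the arm can. A call with a gripper value outside its range is refused whole. "jaw" is the closure in counts, from 0 (fully open) to 255 (shut), set as the call begins (left out, the last holds). The fingers move at their own pace and stop on an object; "grip_force" is the grip in N (left out, the last holds). Time passes only in rows, so rows that repeat a pose let the fingers close. It gives the time, the measured TCP pose, the force, the opening and the grip force at its end, in the units of the state.
- r.state(): the state, without advancing time (a new reading comes with each control period).
- cams.capture(name): name is "scene" or "top" or "wrist"; returns a dict with "pixels" (400x640x3 uint8, blue, green, red), "vfov" (degrees; the focal length in pixels is half the picture's height over the tangent of half this angle, whatever the lens; pixels are square), "cx", "cy" (the principal point, pixels), "D" ([k1, k2, p1, p2, k3] as OpenCV has them; the pictures are not rectified), "view" (4x4, takes a point from world to camera coordinates). Camera axes: x right, y down, z forward; pixel columns grow to the right and rows downward; lengths in m; the calibration is good to about 2 mm. A picture is of the moment at which its call begins. There is no depth.
- workorder.hand_in(): hands the job in; it is judged then, once.
The state is a dict: "t": time; "joint_pos": joint angles; "joint_velocities": joint speeds; "effort": joint torques, N m; "eef_pos": TCP position; "eef_rot": TCP orientation; "wrist_force": force on the tool from outside, world axes, zero at the start; "torque": the same for the moment, N m; "opening": finger opening in m; "gripper_force": force on a finger pad.
Only numpy, scipy, OpenCV 4.12 (cv2) and the standard library are available. Lean on these libraries where they do the work, as an engineer would, in place of code of your own. Each camera call takes 0.05 s, during which the arm holds its last target. There are 200 camera calls.

TASK

Using only fingertip pushes, slide the flat two-hole plate along the bench into the open mouth of the drilling jig, under its low bridge, until its end is fully home against the back stop. Then push the jig's swinging stop arm round until it lies fully across the mouth behind the plate, and move clear. Keep the plate flat on the bench all the time, never picking it up or tipping it, and leave the other things on the bench where they are.

Things in the scene. Friction and masses are not known exactly. Their poses are not given: they have to be found in the camera images.
- jig: Low steel drilling jig fixed to the bench. Origin on the bench top at the centre of the plate's pocket; the plate goes in along +x (mouth faces -x), z up. Guide rails 15 mm high, inner faces at y = +-38 mm, from x = -10 mm to the back stop's face at x = +60 mm; from x = -10 to -52 mm they flare out to a mouth 106 mm wide. The pocket's floor is the bare bench.
- bridge (a point): Centre of the underside of the jig's bridge, 15 mm above the bench. The bridge spans the rails across the jig's y and is 40 mm deep along x; its top is 27 mm above the bench, with a small drill bush and screws up to 34 mm.
- plate: Loose flat aluminium plate, 120 mm long (x), 70 wide (y), 12 thick, 0.2 to 0.4 kg, two 12 mm holes on its long axis; either way round will do. Origin at the centre of its underside. It starts flat before the jig's mouth, off-line and askew. Home, its origin lies on the jig's origin, its near short edge at the jig's x = -60 mm, with 3 mm headroom under the bridge and 3 mm at each side.
- stop_arm (a joint): Angle of the stop arm (rad): 0 fully open, growing clockwise seen from above to a hard stop at 2.618, where it lies fully across the mouth along the jig's +y, 6 mm clear of a plate that is home. In the jig's frame it points from its pivot at (240 degrees minus this angle), counted from +x towards +y. Starts at 0 to 0.4. Light friction (0.04 N m); it stays where left.
- stop_pivot (a point): Vertical pivot axis of the stop arm, at jig frame x = -72, y = -78 mm, 10 mm above the bench. The arm is a steel bar 12 mm wide, from 5 to 14 mm above the bench, reaching 68 mm from this axis.
- stop_pin (a point): Centre of the upright pin, 10 mm in diameter, that stands on the stop arm 60 mm from its pivot; the pin's top is 44 mm above the bench, this point 24 mm above it.
- spark_plug: Bystander: spark plug lying down, 77 x 23 x 20 mm, behind the jig. Origin under its middle.
- spark_plug_b: Bystander: second spark plug lying down, 77 x 23 x 20 mm, next to the first. Origin under its middle.
- hardener_tube: Bystander: small red tube lying at the far side, 146 x 40 x 26 mm. Origin under its middle.
- screwdriver: Bystander: screwdriver with a red handle lying to the right, 200 x 29 x 32 mm. Origin under its middle.
- small_cup: Bystander: small white mixing cup standing near the grey tub, 56 mm wide, 61 mm high. Origin under its middle.
- pliers: Bystander: pliers lying to the left near the front edge, 177 x 58 x 13 mm. Origin under their middle.

How it is judged:
By the outcome, as a careful person would: the job done as asked, in the order asked, and still so for the second after the job is handed in, with the robot touching nothing.
It also fails if it takes over 64 s, if anything falls off the work surface, if the arm or the gripper's body presses on something with over 40 N, if the wrist force passes 120 N, or if a joint passes its speed limit or range.

## Working session

There is one attempt and no reset: what is moved stays moved. The work goes in short steps, Python scripts to look and compute and a tool call to move; the robot and the scene stay as the last step left them, time stands still between calls to the robot, and variables do not carry over. Pictures are saved under pics/ and viewed, at most 10 in all, crops included, and the job is handed in when it is done.

Besides the shell and the picture viewer there is one more tool, called after "Call:" as name([rows], argument=value, ...), one row to a line, values as JSON. carry_out: Moves the arm, as the interface text tells. Its arguments: {"type":"object","properties":{"steps":{"type":"array"},"jaw":{"type":"number"},"grip_force":{"type":"number"}},"required":["steps"]}

```bash
mkdir -p pics; cat > h.py <<'E'
import numpy as np, cv2
from cell import r, cams, workorder
def cap(n,f=None):
    c=cams.capture(n)
    if f: cv2.imwrite('pics/'+f,c['pixels'])
    return c
def KD(c):
    f=200/np.tan(np.radians(c['vfov'])/2)
    return np.array([[f,0,c['cx']],[0,f,c['cy']],[0,0,1]]),np.array(c['D'],float)
def ray(c,px,z):
    K,D=KD(c);V=np.array(c['view']);R=V[:3,:3];t=V[:3,3]
    u=cv2.undistortPoints(np.array(px,float).reshape(-1,1,2),K,D)[:,0]
    o=-R.T@t; d=np.c_[u,np.ones(len(u))]@R
    return o+d*((z-o[2])/d[:,2])[:,None]
def proj(c,P):
    K,D=KD(c);V=np.array(c['view'])
    return cv2.projectPoints(np.array(P,float).reshape(-1,1,3),cv2.Rodrigues(V[:3,:3])[0],V[:3,3],K,D)[0][:,0]
E
python3 - <<'E'
from h import *
for n in ('top','scene'):
    c=cap(n,n+'0.png'); V=np.array(c['view']); print(n,c['vfov'],-V[:3,:3].T@V[:3,3],V[2,:3])
s=r.state();print(s['eef_pos'],s['eef_rot'],s['t'])
E
```

```text
top 52.34633763575461 [ 0.43564338 -0.11897072  0.99999865] [ 0.14155524 -0.0151321  -0.9898147 ]
scene 45.52036983230176 [-0.09528685  0.65119087  1.07136453] [ 0.46398304 -0.54743883 -0.69644129]
[ 0.28889556 -0.58170643  0.22146408] [-8.59300500e-04  9.73573667e-01  2.28371570e-01 -5.31075277e-05] 0.1
```

View pics/top0.png

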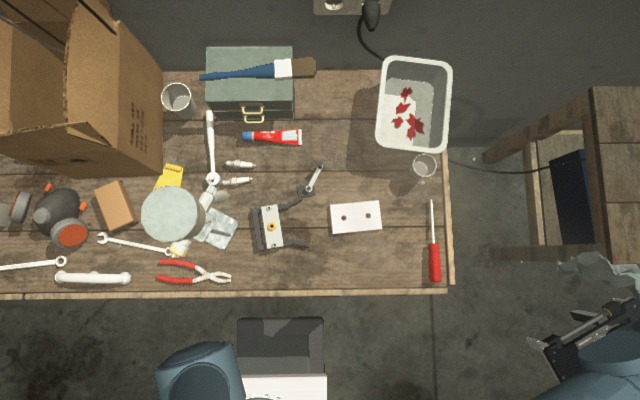

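View pics/scene0.png

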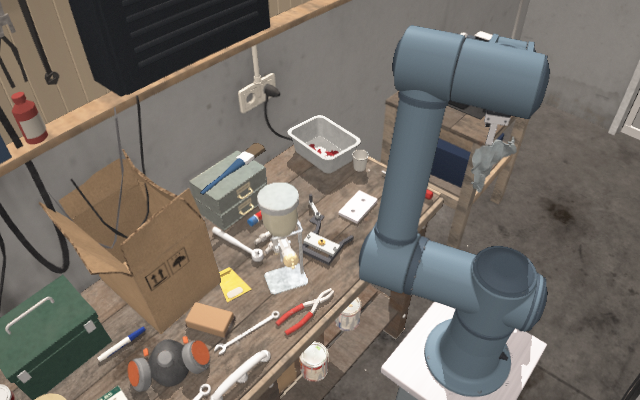

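The top view has the jig at about (270,227) with its mouth to the right, the plate at (356,217), and the stop arm with its pin at about (312,182). I'll enlarge that area.

```bash
python3 - <<'E'
from h import *
c=cap('top'); im=c['pixels'][155:265,235:395]
cv2.imwrite('pics/t1.png',cv2.resize(im,None,fx=5,fy=5,interpolation=cv2.INTER_CUBIC))
E
```

```text
(no output)
```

View pics/t1.png

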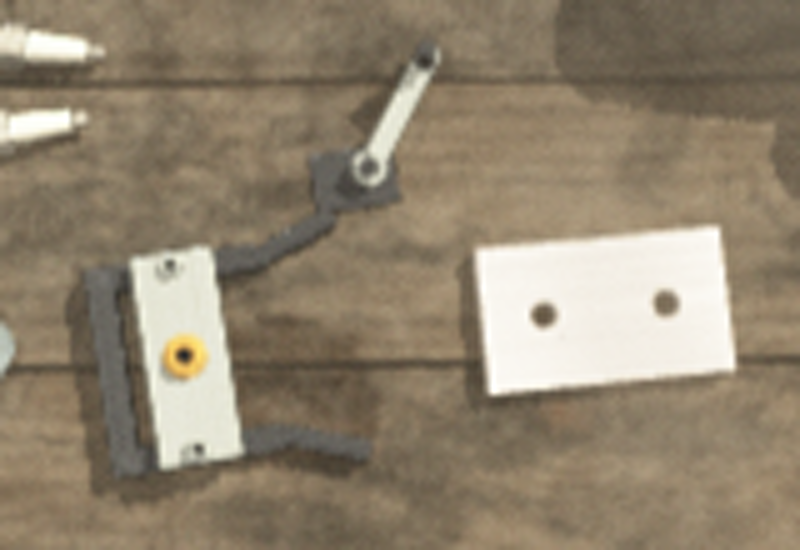

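Seen in the crop: bridge corners (132,258), (210,247), (243,453), (162,468), bush (185,355), pivot (369,166), pin top (428,50). The plate corners are (475,249), (719,227), (736,370), (491,396).

```bash
cat > fit.py <<'E'
from h import *
from scipy.optimize import least_squares
def rect(P,l,w):
    # P: far-left.. order: corners in obj frame given
    Q=np.array([[l,-w],[-l,-w],[-l,w],[l,w]])/2
    f=lambda p:(np.array([[np.cos(p[2]),-np.sin(p[2])],[np.sin(p[2]),np.cos(p[2])]])@Q.T).T+p[:2]-P
    s=least_squares(lambda p:f(p).ravel(),[*P.mean(0),1.5]);return s.x,f(s.x)
E
python3 - <<'E'
from fit import *
c=cap('top')
o=lambda L:(np.array(L,float)+.0)/5-.4+[235,155]
pl=ray(c,o([(475,249),(719,227),(736,370),(491,396)]),.012)[:,:2]
br=ray(c,o([(132,258),(210,247),(243,453),(162,468)]),.027)[:,:2]
pv=ray(c,o([(369,166)]),.014)[0,:2]; pin=ray(c,o([(428,50)]),.044)[0,:2]; bu=ray(c,o([(185,355)]),.034)[0,:2]
np.set_printoptions(precision=4,suppress=True)
print('plate',pl,*rect(pl,.12,.07))
w=np.linalg.norm(br[0]-br[3]);b,res=rect(br,.04,w);print('bridge',br,w,b,res);print(pv,pin,bu,np.linalg.norm(pin-pv))
th=b[2];ex=np.array([np.cos(th),np.sin(th)]);ey=np.array([-ex[1],ex[0]])
og=pv+.072*ex+.078*ey
bs=ray(c,o([(114,268),(147,466)]),.015)[:,:2]
for n,p in (('bridge',b[:2]),('bush',bu),('bs',bs[0]),('bs',bs[1])):print(n,(p-og)@ex,(p-og)@ey)
print('origin',og,'th',th)
a=np.arctan2((pin-pv)@ey,(pin-pv)@ex);print('stop',np.degrees(a)%360,np.radians(240-np.degrees(a)%360))
rl=ray(c,o([(372,448),(333,213)]),.015)[:,:2]
for p in rl:print('railend',(p-og)@ex,(p-og)@ey)
print('plate in jig',(rect(pl,.12,.07)[0][:2]-og)@np.c_[ex,ey])
E
```

```text
plate [[ 0.5535 -0.1736]
 [ 0.5631 -0.2936]
 [ 0.4929 -0.2994]
 [ 0.4818 -0.18  ]] [ 0.5228 -0.2367  1.6569] [[-0.001  -0.0003]
 [-0.0002  0.0002]
 [ 0.0002 -0.    ]
 [ 0.001   0.0001]]
bridge [[ 0.5492 -0.0077]
 [ 0.5541 -0.0452]
 [ 0.4555 -0.0608]
 [ 0.4489 -0.0225]] 0.10134765683849845 [ 0.502  -0.0341  1.7221] [[-0.0002  0.0011]
 [ 0.0009 -0.001 ]
 [-0.0007 -0.0006]
 [-0.0001  0.0005]]
[ 0.5949 -0.1221] [ 0.6461 -0.151 ] [ 0.5019 -0.0339] 0.05880134573224196
bridge 0.029093560350326574 0.000584810551621199
bush 0.029282373891522728 0.000662309383979827
bs 0.05845514422150381 -0.04826810188862176
bs 0.05664268083380206 0.04878999152380916
origin [ 0.5069 -0.0627] th 1.7221117706649427
stop 231.9604538707477 0.14031655032141827
railend -0.051201950026069656 0.0579003335528486
railend -0.050858011865697515 -0.05772597899532687
plate in jig [-0.1743  0.0105]
```

Call:
carry_out([
  {"x": 0.05, "y": -0.02, "z": 0.015, "rz": -0.16},
  {"x": 0.1, "y": -0.037, "z": 0.03, "rz": -0.33},
  {"x": 0.15, "y": -0.055, "z": 0.05, "rz": -0.5},
  {"x": 0.2, "y": -0.074, "z": 0.07, "rz": -0.68},
  {"x": 0.25, "y": -0.092, "z": 0.09, "rz": -0.86},
  {"x": 0.295, "y": -0.11, "z": 0.105, "rz": -1.04},
  {"x": 0.335, "y": -0.124, "z": 0.12, "rz": -1.2},
  {"x": 0.335, "y": -0.124, "z": 0.12, "rz": -1.262},
], jaw=146)

```text
schema error: expected keys x, y, z, rx, ry, rz
```

```bash
cat > s.py <<'E'
from h import *
from scipy.spatial.transform import Rotation as Ro
np.set_printoptions(precision=4,suppress=True)
og=np.array([.5069,-.0627]);th=1.7221
J=np.array([[np.cos(th),np.sin(th)],[-np.sin(th),np.cos(th)]])
def st():
    s=r.state();q=s['eef_rot'];R=Ro.from_quat([q[1],q[2],q[3],q[0]]).as_matrix()
    print('t',s['t'],'jig xy mm',1e3*J@(np.array(s['eef_pos'][:2])-og),'pos',np.array(s['eef_pos']),'toolx in jig deg',np.degrees(np.arctan2(R[1,0],R[0,0])-th),'down',R[:,2],'F',np.array(s['wrist_force']),'open',s['opening'])
E
python3 -c "from s import *;st();cap('wrist','w1.png')"
```

```text
t 0.2 jig xy mm [-480.3836  293.7035] pos [ 0.289  -0.5819  0.2218] toolx in jig deg -72.26859765441593 down [-0.0003  0.0011 -1.    ] F [-0.1141 -0.3268 -0.3862] open 0.09395148191814273
```

View pics/w1.png

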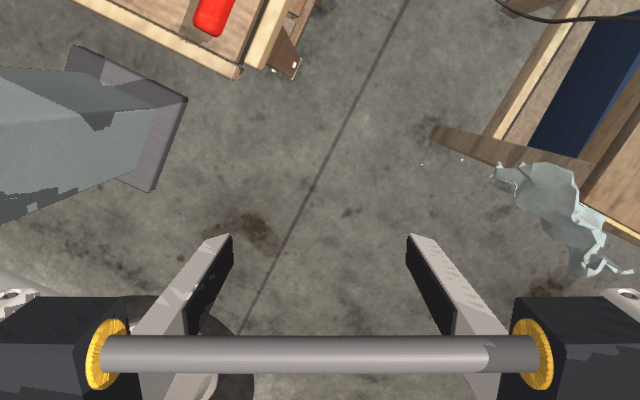

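The move was refused because every row needs all six keys, so the arm hasn't moved. The wrist view shows only the floor and the bench corner. I'll resend with all the keys.

Call:
carry_out([
  {"x": 0.05, "y": -0.02, "z": 0.015, "rx": 0, "ry": 0, "rz": -0.16},
  {"x": 0.1, "y": -0.037, "z": 0.03, "rx": 0, "ry": 0, "rz": -0.33},
  {"x": 0.15, "y": -0.055, "z": 0.05, "rx": 0, "ry": 0, "rz": -0.5},
  {"x": 0.2, "y": -0.074, "z": 0.07, "rx": 0, "ry": 0, "rz": -0.68},
  {"x": 0.25, "y": -0.092, "z": 0.09, "rx": 0, "ry": 0, "rz": -0.86},
  {"x": 0.295, "y": -0.11, "z": 0.105, "rx": 0, "ry": 0, "rz": -1.04},
  {"x": 0.335, "y": -0.124, "z": 0.12, "rx": 0, "ry": 0, "rz": -1.2},
  {"x": 0.335, "y": -0.124, "z": 0.12, "rx": 0, "ry": 0, "rz": -1.262},
], jaw=146)

```text
t: 1.25
eef_pos: [0.5348, -0.3191, 0.1006]
eef_rot: [-0.002, 0.649, 0.761, 0.0]
wrist_force: [-0.0, -0.3, 0.4]
opening: 0.0404
gripper_force: 0.0
```

```bash
python3 -c "from s import *;st();cap('wrist','w2.png')"
```

```text
t 1.25 jig xy mm [-257.6457   11.0986] pos [ 0.5348 -0.3191  0.1006] toolx in jig deg 0.4201538682807859 down [-0.0022  0.0023 -1.    ] F [-0.0227 -0.2891  0.4106] open 0.040357112408392966
```

View pics/w2.png

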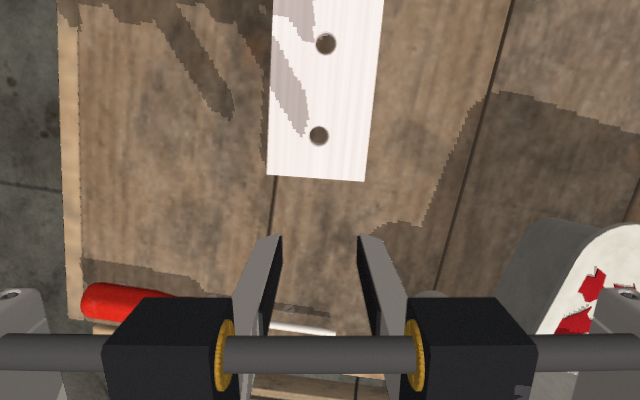

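The wrist view shows the plate's rear edge centred at about (316,178), ahead of both fingertips at (280,235) and (360,235). It's clear to go down.

Call:
carry_out([
  {"x": 0, "y": 0, "z": 0.03, "rx": 0, "ry": 0, "rz": 0},
  {"x": 0, "y": 0, "z": 0.05, "rx": 0, "ry": 0, "rz": 0},
  {"x": 0, "y": 0, "z": 0.065, "rx": 0, "ry": 0, "rz": 0},
  {"x": 0, "y": 0, "z": 0.075, "rx": 0, "ry": 0, "rz": 0},
  {"x": 0, "y": 0, "z": 0.079, "rx": 0, "ry": 0, "rz": 0},
  {"x": 0, "y": 0, "z": 0.079, "rx": 0, "ry": 0, "rz": 0},
])

```text
t: 2.05
eef_pos: [0.5341, -0.3224, 0.0237]
eef_rot: [0.0, 0.651, 0.759, 0.0]
wrist_force: [0.6, -0.2, -0.5]
opening: 0.0401
gripper_force: 0.0
```

Call:
carry_out([
  {"x": 0.005, "y": 0, "z": 0, "rx": 0, "ry": 0, "rz": 0},
  {"x": 0.01, "y": 0, "z": 0, "rx": 0, "ry": 0, "rz": 0},
  {"x": 0.015, "y": 0, "z": 0, "rx": 0, "ry": 0, "rz": 0},
  {"x": 0.02, "y": 0, "z": 0, "rx": 0, "ry": 0, "rz": 0},
  {"x": 0.025, "y": 0, "z": 0, "rx": 0, "ry": 0, "rz": 0},
  {"x": 0.03, "y": 0, "z": 0, "rx": 0, "ry": 0, "rz": 0},
  {"x": 0.035, "y": 0, "z": 0, "rx": 0, "ry": 0, "rz": 0},
  {"x": 0.04, "y": 0, "z": 0, "rx": 0, "ry": 0, "rz": 0},
])

```text
t: 3.05
eef_pos: [0.528, -0.2827, 0.0237]
eef_rot: [0.0, 0.651, 0.759, -0.0]
wrist_force: [0.8, -2.7, 1.0]
opening: 0.0399
gripper_force: 1.4
```

```bash
cat > pl.py <<'E'
from s import *
from fit import rect
def plate(c,zth=185):
    # plate corners from the wrist/top picture by brightness, nearest blob to expected
    g=c['pixels'].min(2); m=cv2.morphologyEx((g>zth).astype('uint8'),cv2.MORPH_CLOSE,np.ones((3,3)))
    cs,_=cv2.findContours(m,cv2.RETR_EXTERNAL,cv2.CHAIN_APPROX_NONE)
    for k in cs:
        if cv2.contourArea(k)<150: continue
        p=ray(c,k[:,0],.012)[:,:2]*1e3
        R=cv2.minAreaRect((p@np.eye(2)).astype('float32'))
        q=J@(np.array(R[0])/1e3-og)*1e3
        if abs(q[1])<60 and -300<q[0]<60: print('blob jig',q,R[1],'ang',R[2]-np.degrees(th))
E
python3 - <<'E'
from pl import *
st();c=cap('top');plate(c)
im=c['pixels'][155:265,235:395]
cv2.imwrite('pics/t2.png',cv2.resize(im,None,fx=5,fy=5,interpolation=cv2.INTER_CUBIC))
E
```

```text
t 3.05 jig xy mm [-220.6625   12.283 ] pos [ 0.528  -0.2827  0.0237] toolx in jig deg 0.048381751657378284 down [ 0.0004 -0.0007 -1.    ] F [ 0.8008 -2.6733  0.9902] open 0.03987026955215237
blob jig [-110.0564   14.0021] (69.1085205078125, 37.28759765625) ang -92.7454798224527
blob jig [30.4102 -0.5789] (99.38739776611328, 38.62590408325195) ang -89.87723374396148
```

View pics/t2.png

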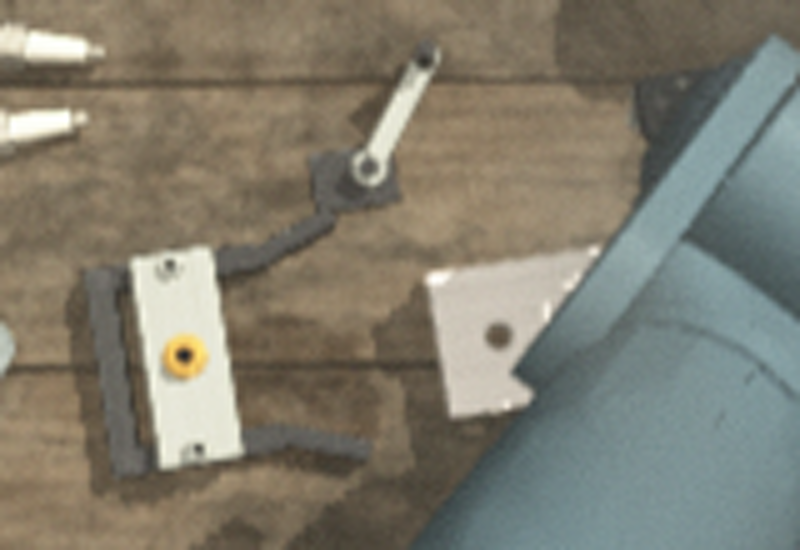

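The plate is now moving with both fingers. In the crop its front corners are at about (428,273) and (449,417): nearly square to the jig, but about 13 mm to jig +y. I'll push diagonally.

Call:
carry_out([
  {"x": 0.005, "y": 0.001, "z": 0, "rx": 0, "ry": 0, "rz": 0},
  {"x": 0.01, "y": 0.002, "z": 0, "rx": 0, "ry": 0, "rz": 0},
  {"x": 0.015, "y": 0.003, "z": 0, "rx": 0, "ry": 0, "rz": 0},
  {"x": 0.02, "y": 0.004, "z": 0, "rx": 0, "ry": 0, "rz": 0},
  {"x": 0.025, "y": 0.005, "z": 0, "rx": 0, "ry": 0, "rz": 0},
  {"x": 0.03, "y": 0.006, "z": 0, "rx": 0, "ry": 0, "rz": 0},
  {"x": 0.035, "y": 0.007, "z": 0, "rx": 0, "ry": 0, "rz": 0},
  {"x": 0.04, "y": 0.008, "z": 0, "rx": 0, "ry": 0, "rz": 0},
])

```text
t: 4.1
eef_pos: [0.5299, -0.2417, 0.0236]
eef_rot: [0.0, 0.651, 0.759, -0.0]
wrist_force: [-0.6, -4.3, 3.5]
opening: 0.0401
gripper_force: 2.0
```

```bash
python3 - <<'E'
from pl import *
st();c=cap('top');plate(c)
o=lambda L:np.array(L,float)/5-.4+[235,155]
print('prev front',[1e3*J@(p[:2]-og) for p in ray(c,o([(428,273),(449,417)]),.012)])
im=c['pixels'][155:265,235:395]
a=cv2.resize(im,None,fx=5,fy=5,interpolation=cv2.INTER_CUBIC)[150:480]
w=cap('wrist')['pixels'][:260]
cv2.imwrite('pics/t3.png',np.vstack([a,np.pad(w,((0,0),(0,160),(0,0)))]))
E
```

```text
t 4.1 jig xy mm [-180.3883    4.2735] pos [ 0.5299 -0.2417  0.0236] toolx in jig deg 0.043134981298213124 down [ 0.0002 -0.0003 -1.    ] F [-0.5856 -4.329   3.4548] open 0.0401224572954521
blob jig [-82.3473   7.1993] (69.19709777832031, 62.163612365722656) ang -91.84142088919464
blob jig [30.4107 -0.5384] (99.43447875976562, 38.76722717285156) ang -89.78442692786041
prev front [array([-91.9637, -21.4751]), array([-90.3935,  49.1958])]
```

View pics/t3.png

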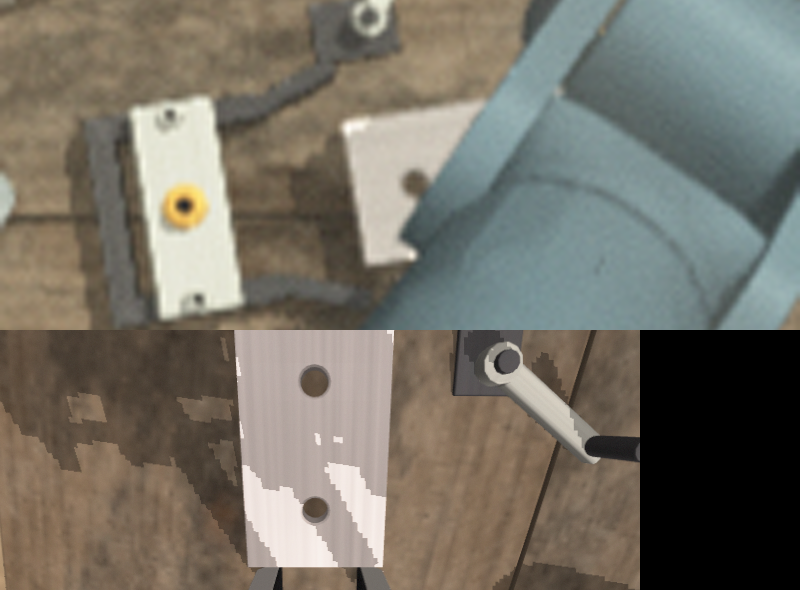

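The plate sits square against both fingers and its front edge is at the mouth, still about 6 mm to jig +y. Front corners are about (342,270) and (365,415) in the full crop. I'll take that out on the next push.

Call:
carry_out([
  {"x": 0.005, "y": 0.001, "z": 0, "rx": 0, "ry": 0, "rz": 0},
  {"x": 0.01, "y": 0.002, "z": 0, "rx": 0, "ry": 0, "rz": 0},
  {"x": 0.015, "y": 0.003, "z": 0, "rx": 0, "ry": 0, "rz": 0},
  {"x": 0.02, "y": 0.004, "z": 0, "rx": 0, "ry": 0, "rz": 0},
  {"x": 0.025, "y": 0.005, "z": 0, "rx": 0, "ry": 0, "rz": 0},
  {"x": 0.03, "y": 0.006, "z": 0, "rx": 0, "ry": 0, "rz": 0},
  {"x": 0.034, "y": 0.006, "z": 0, "rx": 0, "ry": 0, "rz": 0},
  {"x": 0.034, "y": 0.006, "z": 0, "rx": 0, "ry": 0, "rz": 0},
])

```text
t: 5.2
eef_pos: [0.5303, -0.2065, 0.0232]
eef_rot: [-0.001, 0.651, 0.759, 0.0]
wrist_force: [0.2, -0.3, 0.3]
opening: 0.0403
gripper_force: 0.2
```

```bash
python3 - <<'E'
from pl import *
st();c=cap('top');plate(c)
im=c['pixels'][155:265,235:395]
a=cv2.resize(im,None,fx=5,fy=5,interpolation=cv2.INTER_CUBIC)[150:480]
w=cap('wrist')['pixels'][:260]
cv2.imwrite('pics/t4.png',np.vstack([a,np.pad(w,((0,0),(0,160),(0,0)))]))
E
```

```text
t 5.2 jig xy mm [-145.6678   -1.4884] pos [ 0.5303 -0.2065  0.0232] toolx in jig deg 0.03721835243344978 down [-0.0005  0.0014 -1.    ] F [ 0.2345 -0.2817  0.2846] open 0.04025312891272013
blob jig [-40.1585  -3.6525] (59.47626495361328, 49.30024719238281) ang -92.13991093664947
blob jig [30.3647 -0.5784] (99.40375518798828, 38.69246292114258) ang -89.91882729559723
```

View pics/t4.png

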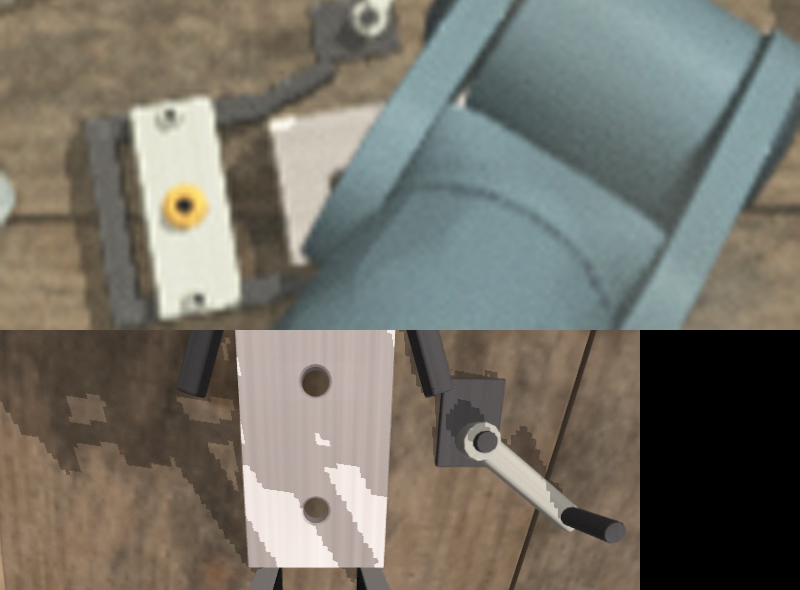

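Now the plate is nearly centred: in the wrist view the gaps to the flare tips are about 33 px left and 37 px right. It's square and ready to go under the bridge.

Call:
carry_out([
  {"x": 0.005, "y": 0.0005, "z": 0, "rx": 0, "ry": 0, "rz": 0},
  {"x": 0.01, "y": 0.001, "z": 0, "rx": 0, "ry": 0, "rz": 0},
  {"x": 0.015, "y": 0.001, "z": 0, "rx": 0, "ry": 0, "rz": 0},
  {"x": 0.02, "y": 0.001, "z": 0, "rx": 0, "ry": 0, "rz": 0},
  {"x": 0.025, "y": 0.001, "z": 0, "rx": 0, "ry": 0, "rz": 0},
  {"x": 0.03, "y": 0.001, "z": 0, "rx": 0, "ry": 0, "rz": 0},
  {"x": 0.035, "y": 0.001, "z": 0, "rx": 0, "ry": 0, "rz": 0},
  {"x": 0.04, "y": 0.001, "z": 0, "rx": 0, "ry": 0, "rz": 0},
])

```text
t: 6.3
eef_pos: [0.5254, -0.1673, 0.0235]
eef_rot: [0.0, 0.651, 0.759, 0.0]
wrist_force: [-0.7, -0.8, -0.9]
opening: 0.0403
gripper_force: 0.7
```

Call:
carry_out([
  {"x": 0.004, "y": 0, "z": 0, "rx": 0, "ry": 0, "rz": 0},
  {"x": 0.008, "y": 0, "z": 0, "rx": 0, "ry": 0, "rz": 0},
  {"x": 0.012, "y": 0, "z": 0, "rx": 0, "ry": 0, "rz": 0},
  {"x": 0.016, "y": 0, "z": 0, "rx": 0, "ry": 0, "rz": 0},
  {"x": 0.02, "y": 0, "z": 0, "rx": 0, "ry": 0, "rz": 0},
  {"x": 0.024, "y": 0, "z": 0, "rx": 0, "ry": 0, "rz": 0},
  {"x": 0.028, "y": 0, "z": 0, "rx": 0, "ry": 0, "rz": 0},
])

```text
t: 7.18
eef_pos: [0.5212, -0.1398, 0.0235]
eef_rot: [0.0, 0.651, 0.759, -0.0]
wrist_force: [0.4, -2.0, -0.5]
opening: 0.0398
gripper_force: 0.7
```

```bash
python3 - <<'E'
from pl import *
st();c=cap('top')
im=c['pixels'][155:265,235:395]
a=cv2.resize(im,None,fx=5,fy=5,interpolation=cv2.INTER_CUBIC)[150:480]
w=cap('wrist')['pixels'][:260]
cv2.imwrite('pics/t5.png',np.vstack([a,np.pad(w,((0,0),(0,160),(0,0)))]))
E
```

```text
t 7.175 jig xy mm [-78.3387  -2.5255] pos [ 0.5212 -0.1398  0.0235] toolx in jig deg 0.0408467193783634 down [ 0.     -0.0001 -1.    ] F [ 0.3546 -1.9972 -0.5279] open 0.03984038716737688
```

View pics/t5.png

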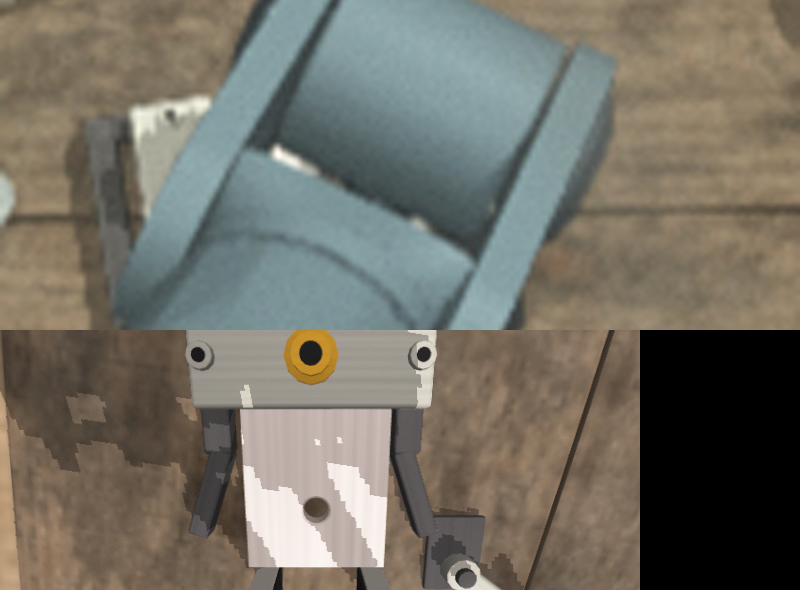

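The plate is under the bridge and straight, with about 10 mm left to go.

Call:
carry_out([
  {"x": 0.002, "y": 0, "z": 0, "rx": 0, "ry": 0, "rz": 0},
  {"x": 0.004, "y": 0, "z": 0, "rx": 0, "ry": 0, "rz": 0},
  {"x": 0.006, "y": 0, "z": 0, "rx": 0, "ry": 0, "rz": 0},
  {"x": 0.008, "y": 0, "z": 0, "rx": 0, "ry": 0, "rz": 0},
])

```text
t: 7.78
eef_pos: [0.5201, -0.1321, 0.0235]
eef_rot: [0.0, 0.651, 0.759, -0.0]
wrist_force: [-0.6, -2.3, 0.0]
opening: 0.0407
gripper_force: 0.9
```

Call:
carry_out([
  {"x": 0.001, "y": 0, "z": 0, "rx": 0, "ry": 0, "rz": 0},
  {"x": 0.002, "y": 0, "z": 0, "rx": 0, "ry": 0, "rz": 0},
])

```text
t: 8.02
eef_pos: [0.5201, -0.1311, 0.0237]
eef_rot: [0.001, 0.651, 0.759, -0.001]
wrist_force: [0.1, -8.0, -1.4]
opening: 0.0405
gripper_force: 3.7
```

Call:
carry_out([
  {"x": 0.001, "y": 0, "z": 0, "rx": 0, "ry": 0, "rz": 0},
  {"x": 0.001, "y": 0, "z": 0, "rx": 0, "ry": 0, "rz": 0},
])

```text
t: 8.28
eef_pos: [0.5201, -0.1311, 0.024]
eef_rot: [0.002, 0.651, 0.759, -0.001]
wrist_force: [0.4, -8.9, -2.3]
opening: 0.0401
gripper_force: 4.3
```

Call:
carry_out([
  {"x": 0.001, "y": 0, "z": 0, "rx": 0, "ry": 0, "rz": 0},
  {"x": 0.001, "y": 0, "z": 0, "rx": 0, "ry": 0, "rz": 0},
])

```text
t: 8.52
eef_pos: [0.5202, -0.1309, 0.0242]
eef_rot: [0.003, 0.651, 0.759, -0.002]
wrist_force: [-0.2, -12.6, -0.9]
opening: 0.0396
gripper_force: 5.7
```

Call:
carry_out([
  {"x": 0.001, "y": 0, "z": 0, "rx": 0, "ry": 0, "rz": 0},
  {"x": 0.002, "y": 0, "z": 0, "rx": 0, "ry": 0, "rz": 0},
  {"x": 0.002, "y": 0, "z": 0, "rx": 0, "ry": 0, "rz": 0},
])

```text
t: 8.9
eef_pos: [0.5205, -0.1307, 0.0248]
eef_rot: [0.004, 0.651, 0.759, -0.002]
wrist_force: [-1.1, -17.0, -1.1]
opening: 0.04
gripper_force: 8.5
```

```bash
python3 -c "
from s import *
st()"
```

```text
t 8.9 jig xy mm [-69.3011  -3.1654] pos [ 0.5205 -0.1307  0.0248] toolx in jig deg 0.16402295167769973 down [ 0.0032 -0.0093 -1.    ] F [ -1.0569 -16.9914  -1.0867] open 0.04004922607863252
```

Motion has stopped at about 17 N with the tip where home should put it. Next I back off, lift, close the jaws and travel to the far side of the pin.

Call:
carry_out([
  {"x": -0.015, "y": 0, "z": 0, "rx": 0, "ry": 0, "rz": 0},
  {"x": -0.045, "y": 0, "z": 0, "rx": 0, "ry": 0, "rz": 0},
  {"x": -0.045, "y": 0, "z": -0.04, "rx": 0, "ry": 0, "rz": 0},
  {"x": -0.045, "y": 0, "z": -0.085, "rx": 0, "ry": 0, "rz": 0},
  {"x": -0.045, "y": 0.05, "z": -0.085, "rx": 0, "ry": 0, "rz": 0},
  {"x": -0.045, "y": 0.1, "z": -0.085, "rx": 0, "ry": 0, "rz": 0},
  {"x": -0.045, "y": 0.158, "z": -0.085, "rx": 0, "ry": 0, "rz": 0},
  {"x": -0.045, "y": 0.158, "z": -0.085, "rx": 0, "ry": 0, "rz": 0},
], jaw=255)

```text
t: 9.9
eef_pos: [0.6841, -0.1455, 0.1069]
eef_rot: [-0.001, 0.651, 0.759, 0.0]
wrist_force: [-0.8, 0.5, -1.0]
opening: 0.0004
gripper_force: 0.0
```

```bash
python3 - <<'E'
from pl import *
st();c=cap('top');plate(c)
im=c['pixels'][155:265,235:395]
a=cv2.resize(im,None,fx=4,fy=4,interpolation=cv2.INTER_CUBIC)[:440]
w=cv2.resize(cap('wrist')['pixels'],None,fx=.4,fy=.4)
cv2.imwrite('pics/t6.png',np.vstack([a,np.pad(w,((0,0),(0,640-256),(0,0)))]))
E
```

```text
t 9.9 jig xy mm [-108.5242 -162.7194] pos [ 0.6841 -0.1455  0.1069] toolx in jig deg 0.15241672528357728 down [-0.001   0.0018 -1.    ] F [-0.8277  0.4902 -1.0128] open 0.00036533702968281114
```

View pics/t6.png

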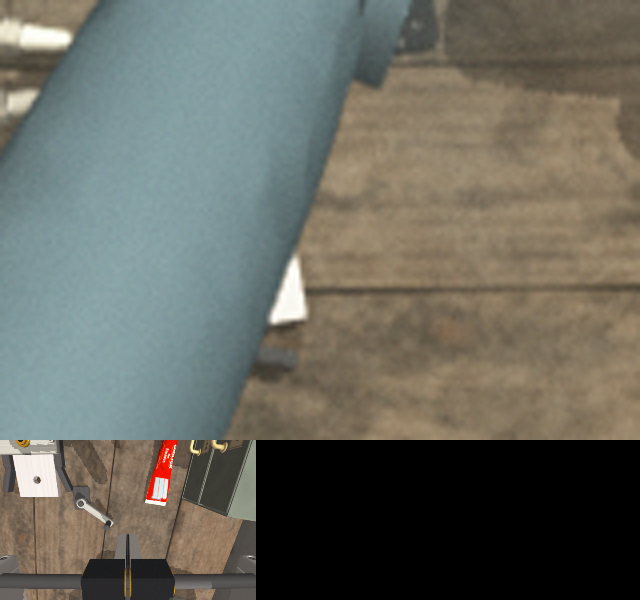

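The plate stays home and the arm is still open, with the pin ahead of the closed tips in the wrist view. I've used all ten views, so from here I work from numbers only.

Call:
carry_out([
  {"x": 0, "y": 0, "z": 0.03, "rx": 0, "ry": 0, "rz": 0},
  {"x": 0, "y": 0, "z": 0.055, "rx": 0, "ry": 0, "rz": 0},
  {"x": 0, "y": 0, "z": 0.068, "rx": 0, "ry": 0, "rz": 0},
  {"x": 0, "y": 0, "z": 0.068, "rx": 0, "ry": 0, "rz": 0},
])

```text
t: 10.5
eef_pos: [0.6808, -0.1467, 0.0398]
eef_rot: [-0.001, 0.652, 0.759, -0.0]
wrist_force: [0.3, 0.1, -0.4]
opening: 0.0002
gripper_force: 0.0
```

Call:
carry_out([
  {"x": -0.001, "y": -0.008, "z": 0, "rx": 0, "ry": 0, "rz": 0},
  {"x": -0.002, "y": -0.015, "z": 0, "rx": 0, "ry": 0, "rz": 0},
  {"x": -0.005, "y": -0.022, "z": 0, "rx": 0, "ry": 0, "rz": 0},
  {"x": -0.009, "y": -0.029, "z": 0, "rx": 0, "ry": 0, "rz": 0},
  {"x": -0.0125, "y": -0.036, "z": 0, "rx": 0, "ry": 0, "rz": 0},
  {"x": -0.017, "y": -0.043, "z": 0, "rx": 0, "ry": 0, "rz": 0},
  {"x": -0.02, "y": -0.049, "z": 0, "rx": 0, "ry": 0, "rz": 0},
  {"x": -0.022, "y": -0.056, "z": 0, "rx": 0, "ry": 0, "rz": 0},
])

```text
t: 11.5
eef_pos: [0.6294, -0.177, 0.0402]
eef_rot: [-0.0, 0.651, 0.759, -0.0]
wrist_force: [0.4, -1.4, 1.0]
opening: 0.0002
gripper_force: 0.5
```

```bash
cat > pin.py <<'E'
from s import *
from scipy.optimize import minimize_scalar
def arm(c):
    # light-grey arm bar vs brown bench: score of low-saturation bright pixels along the bar's top, against beside it
    hsv=cv2.cvtColor(c['pixels'],cv2.COLOR_BGR2HSV).astype(float); S=hsv[...,2]-1.2*hsv[...,1]
    out=[]
    for phi in range(85,245,2):
        a=np.radians(phi);u=np.array([np.cos(a),np.sin(a)]);n=np.array([-u[1],u[0]])
        def sc(off):
            p=np.array([[-72,-78]])+np.arange(14,50,2)[:,None]*u+off*n
            w=(p/1e3)@J+og; q=proj(c,np.c_[w,np.full(len(w),.014)])
            q=np.round(q).astype(int);ok=(q[:,0]>=0)&(q[:,0]<640)&(q[:,1]>=0)&(q[:,1]<400)
            return S[q[ok,1],q[ok,0]].mean() if ok.sum()>8 else np.nan
        out.append((np.mean([sc(o) for o in(-3,0,3)])-.5*(sc(-11)+sc(11)),phi))
    o=sorted([x for x in out if x[0]==x[0]],reverse=True)[:4]; print([(round(s),f) for s,f in o])
E
python3 -c "
from pin import *
st()
for n in ('wrist','top','scene'): print(n);arm(cap(n))"
```

```text
t 11.5 jig xy mm [-131.4553 -103.8484] pos [ 0.6294 -0.177   0.0402] toolx in jig deg 0.04306206427845617 down [-0.0007  0.0003 -1.    ] F [ 0.3534 -1.4188  1.047 ] open 0.00020141788650654044
wrist
[(117, 187), (114, 189), (113, 191), (111, 185)]
top
[(2, 199), (2, 197), (2, 243), (2, 87)]
scene
[(104, 185), (103, 187), (97, 183), (92, 189)]
```

The wrist and scene views agree: the arm is at about 187°, as planned. Keep going.

Call:
carry_out([
  {"x": 0, "y": -0.008, "z": 0, "rx": 0, "ry": 0, "rz": 0},
  {"x": 0, "y": -0.013, "z": 0, "rx": 0, "ry": 0, "rz": 0},
  {"x": 0.0005, "y": -0.018, "z": 0, "rx": 0, "ry": 0, "rz": 0},
  {"x": 0.0015, "y": -0.023, "z": 0, "rx": 0, "ry": 0, "rz": 0},
  {"x": 0.003, "y": -0.028, "z": 0, "rx": 0, "ry": 0, "rz": 0},
  {"x": 0.0075, "y": -0.038, "z": 0, "rx": 0, "ry": 0, "rz": 0},
  {"x": 0.0135, "y": -0.046, "z": 0, "rx": 0, "ry": 0, "rz": 0},
  {"x": 0.0135, "y": -0.046, "z": 0, "rx": 0, "ry": 0, "rz": 0},
])

```text
t: 12.65
eef_pos: [0.5815, -0.1698, 0.0402]
eef_rot: [-0.001, 0.651, 0.759, -0.0]
wrist_force: [0.7, -0.0, 0.3]
opening: 0.0002
gripper_force: 0.0
```

```bash
python3 -c "
from pin import *
st()
for n in ('wrist','top','scene'): print(n);arm(cap(n))"
```

```text
t 12.65 jig xy mm [-117.1663  -57.5763] pos [ 0.5815 -0.1698  0.0402] toolx in jig deg 0.050552801022522416 down [-0.0013  0.0007 -1.    ] F [ 0.6707 -0.0292  0.3373] open 0.00019997489655465664
wrist
[(132, 141), (128, 139), (125, 143), (118, 137)]
top
[(21, 141), (20, 143), (19, 167), (19, 171)]
scene
[(86, 143), (83, 141), (83, 139), (81, 145)]
```

Call:
carry_out([
  {"x": 0, "y": 0.012, "z": 0, "rx": 0, "ry": 0, "rz": 0},
  {"x": -0.014, "y": 0.012, "z": 0, "rx": 0, "ry": 0, "rz": 0},
  {"x": -0.028, "y": 0.012, "z": 0, "rx": 0, "ry": 0, "rz": 0},
  {"x": -0.028, "y": -0.004, "z": 0, "rx": 0, "ry": 0, "rz": 0},
  {"x": -0.028, "y": -0.02, "z": 0, "rx": 0, "ry": 0, "rz": 0},
  {"x": -0.028, "y": -0.024, "z": 0, "rx": 0, "ry": 0, "rz": 0},
  {"x": -0.028, "y": -0.024, "z": 0, "rx": 0, "ry": 0, "rz": 0},
])

```text
t: 13.68
eef_pos: [0.5633, -0.2025, 0.0406]
eef_rot: [0.0, 0.652, 0.759, 0.0]
wrist_force: [-0.2, 0.6, -0.2]
opening: 0.0004
gripper_force: 0.0
```

Call:
carry_out([
  {"x": 0.01, "y": 0, "z": 0, "rx": 0, "ry": 0, "rz": 0},
  {"x": 0.018, "y": 0, "z": 0, "rx": 0, "ry": 0, "rz": 0},
  {"x": 0.026, "y": -0.003, "z": 0, "rx": 0, "ry": 0, "rz": 0},
  {"x": 0.034, "y": -0.008, "z": 0, "rx": 0, "ry": 0, "rz": 0},
  {"x": 0.042, "y": -0.011, "z": 0, "rx": 0, "ry": 0, "rz": 0},
  {"x": 0.05, "y": -0.013, "z": 0, "rx": 0, "ry": 0, "rz": 0},
  {"x": 0.055, "y": -0.014, "z": 0, "rx": 0, "ry": 0, "rz": 0},
  {"x": 0.055, "y": -0.014, "z": 0, "rx": 0, "ry": 0, "rz": 0},
])

```text
t: 14.68
eef_pos: [0.5411, -0.1489, 0.0405]
eef_rot: [-0.0, 0.651, 0.759, 0.0]
wrist_force: [-0.8, 0.3, 0.2]
opening: 0.0009
gripper_force: 0.0
```

```bash
python3 -c "
from pin import *
st()
for n in ('wrist','top','scene'): print(n);arm(cap(n))"
```

```text
t 14.675 jig xy mm [-90.3344 -20.8184] pos [ 0.5411 -0.1489  0.0405] toolx in jig deg 0.08036514437460122 down [ 0.0003  0.0004 -1.    ] F [-0.8006  0.3191  0.1682] open 0.0009326058982747447
wrist
[(165, 93), (165, 95), (159, 91), (141, 89)]
top
[(5, 159), (5, 157), (5, 163), (4, 165)]
scene
[(131, 95), (128, 97), (123, 93), (116, 99)]
```

Call:
carry_out([
  {"x": 0.002, "y": 0, "z": 0, "rx": 0, "ry": 0, "rz": 0},
  {"x": 0.004, "y": 0, "z": 0, "rx": 0, "ry": 0, "rz": 0},
  {"x": 0.005, "y": 0, "z": 0, "rx": 0, "ry": 0, "rz": 0},
])

```text
t: 15.2
eef_pos: [0.5402, -0.1452, 0.0405]
eef_rot: [0.001, 0.651, 0.759, -0.0]
wrist_force: [-0.9, -3.8, -0.5]
opening: 0.0001
gripper_force: 2.0
```

Call:
carry_out([
  {"x": 0.001, "y": 0, "z": 0, "rx": 0, "ry": 0, "rz": 0},
  {"x": 0.002, "y": 0, "z": 0, "rx": 0, "ry": 0, "rz": 0},
])

```text
t: 15.45
eef_pos: [0.5402, -0.1448, 0.0407]
eef_rot: [0.002, 0.651, 0.759, -0.001]
wrist_force: [0.5, -10.1, -3.1]
opening: 0.0004
gripper_force: 5.1
```

Call:
carry_out([
  {"x": 0.001, "y": 0, "z": 0, "rx": 0, "ry": 0, "rz": 0},
  {"x": 0.002, "y": 0, "z": 0, "rx": 0, "ry": 0, "rz": 0},
])

```text
t: 15.7
eef_pos: [0.5402, -0.1444, 0.0409]
eef_rot: [0.003, 0.651, 0.759, -0.002]
wrist_force: [-0.2, -15.9, -4.1]
opening: 0.0005
gripper_force: 7.9
```

The stop is hard, at the expected position. Now I back off, lift and move clear so I can check.

Call:
carry_out([
  {"x": -0.01, "y": 0, "z": 0, "rx": 0, "ry": 0, "rz": 0},
  {"x": -0.035, "y": 0, "z": 0, "rx": 0, "ry": 0, "rz": 0},
  {"x": -0.05, "y": 0, "z": -0.04, "rx": 0, "ry": 0, "rz": 0},
  {"x": -0.06, "y": 0, "z": -0.09, "rx": 0, "ry": 0, "rz": 0},
  {"x": -0.1, "y": 0, "z": -0.12, "rx": 0, "ry": 0, "rz": 0},
  {"x": -0.15, "y": 0, "z": -0.15, "rx": 0, "ry": 0, "rz": 0},
  {"x": -0.2, "y": 0, "z": -0.15, "rx": 0, "ry": 0, "rz": 0},
  {"x": -0.25, "y": 0, "z": -0.15, "rx": 0, "ry": 0, "rz": 0},
])

```text
t: 16.7
eef_pos: [0.5776, -0.3906, 0.1912]
eef_rot: [0.001, 0.652, 0.759, 0.0]
wrist_force: [0.0, 0.3, 0.8]
opening: 0.0007
gripper_force: 0.0
```

Call:
carry_out([
  {"x": -0.05, "y": 0, "z": 0, "rx": 0, "ry": 0, "rz": 0},
  {"x": -0.1, "y": -0.02, "z": 0, "rx": 0, "ry": 0, "rz": 0},
  {"x": -0.15, "y": -0.05, "z": 0, "rx": 0, "ry": 0, "rz": 0},
  {"x": -0.15, "y": -0.05, "z": 0, "rx": 0, "ry": 0, "rz": 0},
])

```text
t: 17.2
eef_pos: [0.5478, -0.5484, 0.1896]
eef_rot: [-0.0, 0.654, 0.757, -0.0]
wrist_force: [0.2, 0.1, -0.0]
opening: 0.0004
gripper_force: 0.0
```

```bash
python3 - <<'E'
from pl import *
from pin import arm
st();c=cap('top');plate(c);arm(c);arm(cap('scene'))
# profile of brightness along jig x at several y, top view: expect plate edge at -60 (z .012), arm -78..-66
for y in(-25,-10,10,25):
    x=np.arange(-90,-40,2.); p=np.c_[x,np.full(len(x),y)]/1e3@J+og
    q=proj(c,np.c_[p,np.full(len(p),.013)]).astype('float32')
    print(y,cv2.remap(c['pixels'].min(2),q[:,:1],q[:,1:],cv2.INTER_LINEAR).ravel())
# bystanders: difference to first picture
d=cv2.absdiff(c['pixels'],cv2.imread('pics/top0.png')).max(2)
for n,(a,b,e,f) in dict(plugs=(222,155,256,190),tube=(238,126,304,148),driver=(424,195,444,284),cup=(410,150,440,180),pliers=(150,256,235,288)).items(): print(n,np.percentile(d[b:f,a:e],[50,99]))
E
```

```text
t 17.2 jig xy mm [-486.2809   32.7751] pos [ 0.5478 -0.5484  0.1896] toolx in jig deg -0.28284186208848894 down [-0.0002  0.0001 -1.    ] F [ 0.2396  0.1238 -0.0319] open 0.0003863224290514264
blob jig [-1.2043 -0.8035] (99.02155303955078, 118.21931457519531) ang -89.94772553473297
[(162, 93), (161, 91), (158, 89), (141, 95)]
[(129, 93), (126, 95), (124, 91), (119, 89)]
-25 [ 99 104 105 106 106 112 157 176 165 151 166 161 122  90 108 207 235 240
 239 239 239 239 239 239 238]
-10 [108 110 109 105 102 101 119 141 158 150 123 113  92  79  94 154 172 185
 199 213 227 230 234 237 239]
10 [ 98  99 101  99 100 102 102  98 101  99  95  93  93  92 122 198 239 241
 240 240 240 240 239 238 239]
25 [ 70  75  76  84  90  94  98  99  95  90  89  89  86  87 119 197 239 241
 239 240 239 240 240 240 239]
plugs [ 4. 10.]
tube [ 4. 11.]
driver [ 8.   87.21]
cup [ 6.   12.01]
pliers [ 5. 11.]
```

```bash
python3 - <<'E'
from h import *
def red(im):
    im=im[235:290,420:448].astype(int); m=(im[...,2]>110)&(im[...,2]>2*im[...,1]); y,x=np.nonzero(m); return np.array([np.median(x),np.median(y),m.sum()/100])
a=red(cv2.imread('pics/top0.png'));b=red(cap('top')['pixels']);print(a,b)
if abs(a-b)[:2].max()<=1: print(workorder.hand_in())
E
```

```text
[14. 28.  4.] [14.   29.    3.84]
the job is handed in; nothing more can be done
None
```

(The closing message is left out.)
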